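Open the cleaner bottle with the push-and-turn cap

ROBOT

A 6-joint arm with a two-finger parallel gripper is mounted at the origin on a cart in front of the work surface, level with it; the furniture and walls round the work are solid. World frame = base frame: x ahead of the robot, y to its left, z up, the work surface at z = 0. Lengths are in m, angles in degrees, forces in N, time in s.
With the tool pointing down it reaches from about 0.3 to 0.75 m from the base axis. Payload 8.5 kg.
Tool frame: the origin (TCP) lies at the very end of the fingers, on their centre line; the grasp point (between the pads) lies 19 mm behind it; x points along the fingers, y is the direction in which the jaws open and shut, and the axes are right-handed (so a half turn about x gives the same grasp; the last joint's range is limited). The gripper opens to 85 mm and grips with 20 to 120 N. Pads are 22 mm wide; open, the fingers measure 114 mm over their backs; the gripper's body (76 mm by 85 mm) begins 54 mm behind the grasp point. The pads swing forward as they close: fully open they stand 13 mm farther back than shut.
Start: joints at [59.513, 21.807, 74.336, -0, 83.858, -12.336], TCP at [0.171, 0.523, 0.231] pointing down, gripper open.
Joint ranges: [-178.18, 178.18], [-50.72, 133.34], [12.68, 142.11], [-81.47, 261.47], [9.98, 163.14], [-165.26, 165.26]. Speed limits (degrees/s): [136.94, 136.94, 180, 180, 180, 180].

INTERFACE

Orientations are given as a 3x3 rotation matrix whose columns are the frame's x, y, z axes.
In Python, from rig import sensors, cams, env gives the robot as it stands.
- The arm moves only by the shell command python3 -m crank 'ROWS' [FORCE]. ROWS is a JSON object of lists of equal length, an entry for each row: "hand": the closure in counts, from 0 (fully open) to 255 (shut); "translation": the shift along the tool's x, y, z in m, a list of three; "dr": the turn, a rotation vector about the tool's x, y, z in rad, a list of three. A call has 1 to 5 rows; each row is the pose to reach, as a shift and turn from the pose commanded when the call began, along the tool's axes at that moment; what a row does not reach only later rows make up. A row lasts 1/10 s, in which the tool goes at most 50 mm and 8.59 degrees, less where a joint would pass 70% of its speed; a pose out of reach is approached as far as the arm can. A call with a gripper value outside its range is refused whole. The fingers move at their own pace and stop on an object; FORCE is the grip in N (left out, the last holds). Time passes only in rows, so rows that repeat a pose let the fingers close. It gives the time, the measured TCP pose, the force and the opening at its end, in the units of the state.
- sensors.observe(): the state, without advancing time (a new reading comes with each control period).
- cams.get_image(name): name is "side" or "top"; returns (picture, depth): 480x640x3 uint8, blue, green, red; 480x640 float32, m along the optical axis (not along the pixel's ray), 0 where there is no reading.
- cams.calibration(name): a dict with "vertical_fov" (degrees; the focal length in pixels is half the picture's height over the tangent of half this angle, whatever the lens; pixels are square), "cx", "cy" (the principal point, pixels), "distortion" ([k1, k2, p1, p2, k3] as OpenCV has them; the pictures are not rectified), "extrinsics" (4x4, takes a point from camera to world coordinates). Camera axes: x right, y down, z forward; pixel columns grow to the right and rows downward; lengths in m; the calibration is good to about 2 mm. A picture is of the moment at which its call begins. calibration takes no time and is no camera call.
- env.close_job(): hands the job in, once; it reports no verdict.
The state is a dict: "time_s": time; "q": joint angles; "qvel": joint speeds; "joint_efforts": joint torques, N m; "position": TCP position; "tool_rot": TCP orientation; "ft_force": force on the tool from outside, world axes, zero at the start; "wrist_torque": the same for the moment, N m; "grip_width": finger opening in m.
Only numpy, scipy, OpenCV 4.12 (cv2) and the standard library are available. Lean on these libraries where they do the work, as an engineer would, in place of code of your own. Each camera call takes 0.05 s, during which the arm holds its last target. There are 200 camera calls.

TASK

Press the pedal of the bench clamp down to its stop so that the jaws hold the squat cleaner bottle. Then push its safety cap down against the spring, turn it counter-clockwise (seen from above) until it comes free, and lift it off the bottle; finish while holding the cap still and level, several centimetres clear above the bottle's mouth, with the clamp still locked. Leave the small things round about undisturbed.

Things in the scene. Friction and masses are not known exactly. Their poses are not given: they have to be found in the camera images.
- bottle_clamp: Grey bench clamp bolted to the table, about 255 mm long and 160 mm wide; the steel pedal is at its -x end, nearest the robot. Origin on the table below the bottle's axis, z up, x from the pedal to the bottle. The bottle stands on its turntable between two jaws (closing along y) whose blocks reach 56 mm above the table and 77 mm (knobs 90 mm) to either side of the axis.
- pedal_pad (a point): Middle of the top of the ribbed rubber tread (46 mm long, 50 mm wide) on the pedal. With the pedal up it is 55 mm above the table and slopes up by 10 degrees towards the free end; at the stop it is 27 mm above the table and slopes down by 10 degrees. In plan it lies 123 mm from the bottle's axis.
- pedal (a joint): Pedal angle: 0 up (start), 0.36 rad at the lower stop. Level hinge 34 mm above the table, 78 mm from the tread's middle, between tread and bottle. A spring resists with up to about 8 N at the tread. At the stop a spring catch (34 mm high, just beyond the pedal's free end) snaps over the pedal and keeps it down by itself; while it is down the jaws hold the bottle.
- bottle_mouth (a point): Centre of the rim of the neck, 102 mm above the table, at first hidden in the cap; z up, x along the neck's two lugs, away from the pedal at the start. White squat bottle 60 mm across up to 60 mm above the table, shoulder ending at 74 mm, neck 30 mm across. It stays upright, but turns along with the cap while the clamp is not locked.
- cap_center (a point): Centre of the grey ribbed safety cap, half-way up, 100 mm above the table at the start; z up along its axis, x along the raised bar on its top, agreeing with the bottle's x at the start. Round, 50 mm across, 23 mm high (lower rim at 89 mm, top at 112 mm); it may be gripped across any diameter.
- cap: The same cap, about 40 g, loose; origin at the centre of its lower rim. A spring inside bears 4 N at rest and 0.8 N more per mm. Two inner lugs sit in notches of the neck: push it down at least 5 mm (it bottoms at 7 mm, about 10 N), then turn it counter-clockwise seen from above; it is free between 50 and 125 degrees of turn and then rises by up to 5 mm. Clockwise is blocked.
- spool (a point): Bystander: centre of a small black thread spool, 35 mm across, 55 mm high, standing beside the clamp.
- bobbin (a point): Bystander: centre of a bobbin, 21 mm across, 10 mm high, beside the pedal.
- foot (a point): Bystander: centre of a small steel presser foot, 28 x 38 x 11 mm, beside the pedal.
- oiler (a point): Bystander: centre of a small oil bottle with a long spout, 46 mm across, 128 mm high.
Things that resemble listed ones, but are neither listed nor needed, are in the scene too. What is shaped like the cap but pink or turquoise is not meant.

How it is judged:
By the outcome, as a careful person would: the job done as asked, in the order asked, and still so for the second after the job is handed in, while the arm keeps its last pose, push and grip.
It also fails if it takes over 53 s, if anything falls off the work surface, if the arm or the gripper's body presses on something with over 40 N, if the wrist force passes 120 N, or if a joint passes its speed limit or range.

## Working session

There is one attempt and no reset: what is moved stays moved. The work goes in short steps, Python scripts to look and compute and a shell command to move; the robot and the scene stay as the last step left them, time stands still between calls to the robot, and variables do not carry over. Pictures are saved under pics/ and viewed, about 8 in all and at most 12, crops included, and the job is handed in when it is done.

```bash
mkdir -p pics; cat > h.py <<'E'
import numpy as np, cv2
from rig import sensors, cams, env
def K(n):
    c=cams.calibration(n); f=240/np.tan(np.radians(c["vertical_fov"])/2)
    return np.array([[f,0,c["cx"]],[0,f,c["cy"]],[0,0,1]]),np.array(c["distortion"],float),np.array(c["extrinsics"])
def cloud(n,d):
    k,D,E=K(n); v,u=np.mgrid[0:480,0:640].astype(np.float32)
    p=cv2.undistortPoints(np.stack([u.ravel(),v.ravel()],1)[:,None],k,D)[:,0]
    z=d.ravel(); P=np.c_[p*z[:,None],z]@E[:3,:3].T+E[:3,3]; P[z==0]=np.nan
    return P.reshape(480,640,3)
E
python3 - <<'E'
from h import *
for n in("top","side"):
    im,d=cams.get_image(n); cv2.imwrite(f"pics/{n}1.png",im); np.savez(f"{n}1.npz",im=im,d=d); print(K(n)[2].round(3).tolist())
s=sensors.observe(); print(s)
E
```

```text
[[-0.007, -0.998, 0.059, 0.374], [-1.0, 0.006, -0.025, -0.282], [0.024, -0.059, -0.998, 0.959], [0.0, 0.0, 0.0, 1.0]]
[[0.907, -0.182, 0.381, 0.09], [-0.422, -0.403, 0.812, -1.002], [0.006, -0.897, -0.442, 0.47], [0.0, 0.0, 0.0, 1.0]]
{'time_s': 0.1, 'q': array([ 5.95112043e+01,  2.18389035e+01,  7.43773190e+01, -1.25941795e-03,
        8.38567067e+01, -1.23350136e+01]), 'qvel': array([ 0.02917534, -0.08336618, -0.10801025, -0.02520046, -0.04530575,
       -0.02050748]), 'joint_efforts': array([ 3.86975662e-03, -4.49221408e+01, -2.31657672e+01, -2.30735486e-04,
        3.59780141e-03, -1.23476039e-05]), 'position': array([0.17123828, 0.52241033, 0.23077509]), 'tool_rot': array([[-6.26974992e-04,  3.11565878e-01,  9.50224348e-01],
       [-1.10794306e-03,  9.50223735e-01, -3.11566408e-01],
       [-9.99999190e-01, -1.24813882e-03, -2.50569267e-04]]), 'ft_force': array([ 0.09206908,  0.5801332 , -0.11323074]), 'wrist_torque': array([-0.01953615,  0.00165173,  0.02582903]), 'grip_width': 0.08554436054438325}
```

View pics/top1.png

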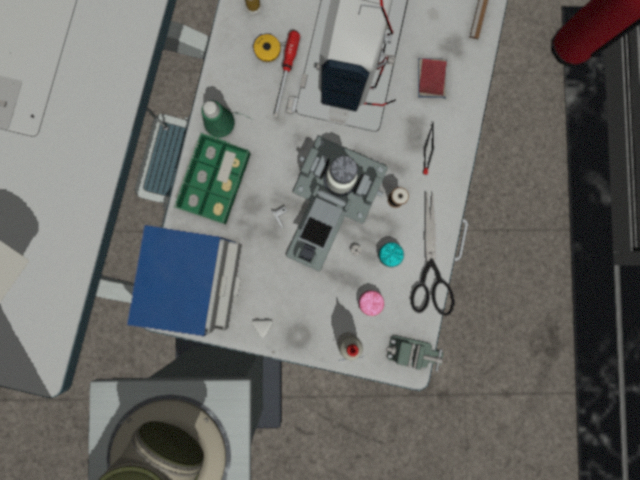

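View pics/side1.png

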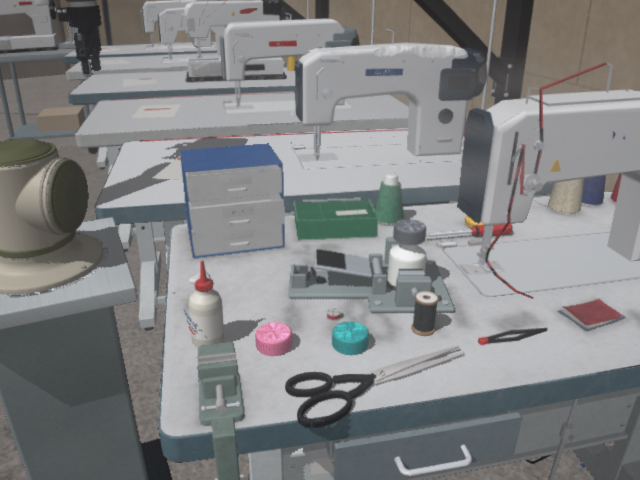

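The top view shows the clamp with the pedal tread near (317,231), its free end near (303,253) and the cap near (342,168). The spool is at (399,196), the bobbin at (354,247), the oiler at (350,348) and the foot near (279,215). In the side view the cap is at (409,232) and the sewing-machine head is at (485,160).

```bash
python3 - <<'E'
from h import *
a=np.load("top1.npz");P=cloud("top",a["d"]);im=a["im"]
for n,(u,v) in dict(cap=(342,168),tread=(317,231),catch=(303,253),spool=(399,196),bob=(354,247),foot=(279,215),mach=(343,85),oil=(350,348),jawL=(312,165),jawR=(372,190),thread=(215,118),greenbox=(225,180)).items(): print(n,P[v,u].round(3))
b=np.load("side1.npz");Q=cloud("side",b["d"])
for n,(u,v) in dict(cap=(409,228),tread=(331,260),spool=(425,297),machhead=(478,150),machlow=(490,225)).items(): print(n,Q[v,u].round(3))
def fit(R,lo,hi,c,r):
    m=(R[...,2]>lo)&(R[...,2]<hi)&(np.hypot(R[...,0]-c[0],R[...,1]-c[1])<r); return R[m],m
for N,R in(("top",P),("side",Q)):
    c=P[168,342]
    p,m=fit(R,.104,.125,c,.045); print(N,"captop",len(p),np.median(p,0).round(4),((p.max(0)+p.min(0))/2).round(4),(p.max(0)-p.min(0)).round(4), cv2.minEnclosingCircle(p[:,:2].astype(np.float32)))
    # tread: dark pixels
    I=(im if N=="top" else b["im"]).max(2)
    m=(I<60)&(R[...,2]>.03)&(R[...,2]<.08)&(np.hypot(R[...,0]-P[231,317][0],R[...,1]-P[231,317][1])<.05)
    t=R[m]; print("tread",len(t),t.mean(0).round(4),cv2.minAreaRect(t[:,:2].astype(np.float32)))
    p,_=fit(R,.02,.2,P[196,399],.04);print("spool",p.mean(0),p.max(0),p.min(0))
x0,y0=240,110
cv2.imwrite("pics/crop1.png",np.hstack([cv2.resize(im[110:290,240:420],(400,400),interpolation=2),cv2.resize(b["im"][200:340,280:460],(400,311),interpolation=2)[:311] if 0 else cv2.resize(b["im"][190:350,280:460],(400,400),interpolation=2)]))
E
```

```text
cap [ 0.553 -0.339  0.114]
tread [ 0.443 -0.294  0.053]
catch [ 0.401 -0.266  0.032]
spool [ 0.512 -0.455  0.049]
bob [ 0.413 -0.369  0.011]
foot [ 0.48  -0.217  0.008]
mach [ 0.667 -0.335  0.217]
oil [ 0.226 -0.352  0.099]
jawL [ 0.574 -0.285  0.045]
jawR [ 0.523 -0.402  0.053]
thread [ 0.657 -0.101  0.081]
greenbox [ 0.545 -0.114  0.043]
cap [ 0.546 -0.351  0.111]
tread [ 0.438 -0.301  0.055]
spool [ 0.512 -0.453  0.053]
machhead [ 0.663 -0.351  0.221]
machlow [ 0.685 -0.378  0.101]
top captop 587 [ 0.5521 -0.3414  0.1116] [ 0.5528 -0.3424  0.1103] [0.0488 0.0497 0.0122] ((0.5532086491584778, -0.3421938717365265), 0.025601563975214958)
tread 535 [ 0.4408 -0.2908  0.0533] ((0.43463054299354553, -0.2879422903060913), (0.04722694680094719, 0.0578569732606411), 65.37760925292969)
spool [ 0.51112468 -0.45222122  0.05096159] [ 0.52868379 -0.41651604  0.05903962] [ 0.49480818 -0.47248505  0.02059868]
side captop 429 [ 0.5489 -0.35    0.1109] [ 0.5512 -0.3446  0.1086] [0.0466 0.0492 0.009 ] ((0.5514276623725891, -0.3451080620288849), 0.025831207633018494)
tread 195 [ 0.4418 -0.2954  0.0534] ((0.43936416506767273, -0.2954774498939514), (0.046003103256225586, 0.03909787908196449), 65.41339111328125)
spool [ 0.50721696 -0.46019979  0.04337908] [ 0.52908725 -0.41572595  0.05705735] [ 0.49338933 -0.47373793  0.02005957]
```

View pics/crop1.png

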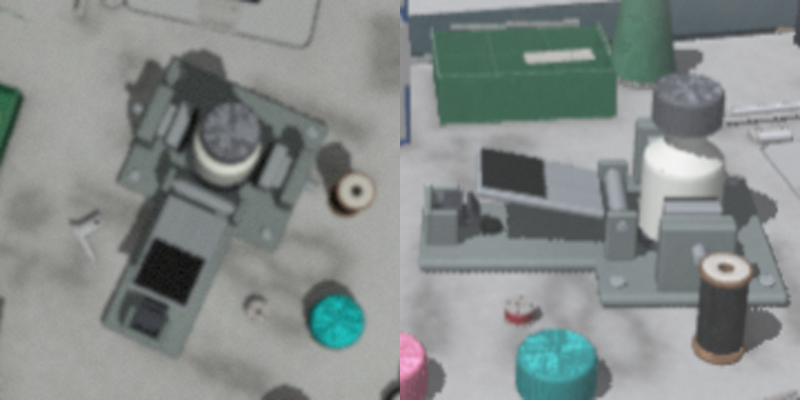

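The crop confirms the geometry: the pedal is up and the catch is beyond its free end. The cap is at about (0.5525, -0.343) and the tread middle at about (0.441, -0.292), which are 123 mm apart as specified. Next I check the heights along the transit.

```bash
python3 - <<'E'
from h import *
P=np.vstack([cloud(n,np.load(n+"1.npz")["d"]).reshape(-1,3) for n in("top","side")])
P=P[np.isfinite(P).all(1)&(P[:,0]>-.1)&(P[:,0]<.8)&(abs(P[:,1])<.8)]
H=np.full((16,9),-1.)
i=((.8-P[:,1])/.1).astype(int);j=((P[:,0]+.1)/.1).astype(int);np.maximum.at(H,(i,j),P[:,2])
print("cols x from -.1 step .1");[print(f"y {.8-.1*k:.1f}",(h*1000).astype(int)) for k,h in enumerate(H)]
E
python3 -m crank '{"hand":[255,255,255],"translation":[[-0.05,0,0],[-0.1,0,0],[-0.12,0,0]],"dr":[[0,0,0],[0,0,0],[0,0,0]]}' 40
```

```text
cols x from -.1 step .1
y 0.8 [ -743 -1000  -751     2     1     0     2     3     2]
y 0.7 [ -750 -1000  -750     2     2     3     3     3     2]
y 0.6 [-743 -747  420  416    3    3    2    2    2]
y 0.5 [-745 -747  420  403    3 -747 -749  257    8]
y 0.4 [-746 -745    6    5    7    7    6  283  292]
y 0.3 [-754 -746    7    6    6    5    5  240  293]
y 0.2 [15 15  6  5  6  5  6  6  6]
y 0.1 [220 221 165 169 169 168   5   5   5]
y 0.0 [220 220 170 170 170 170  46 102   5]
y -0.1 [ 14  15   5 169 169 169  46 102  14]
y -0.2 [-746 -750    4    8   37   61   61  255  261]
y -0.3 [-747 -748   68  128   25   59  116  283  330]
y -0.4 [ -748 -1000    65    65    28    59    60   236   291]
y -0.5 [ -749 -1000    44    49    15    13    10     9    11]
y -0.6 [ -748 -1000 -1000 -1000   -74     1     3     4     4]
y -0.7 [ -746  -749  -747  -749  -751 -1000 -1000 -1000 -1000]
time_s: 0.4
position: [0.1715, 0.523, 0.3558]
tool_rot: [[0.003, 0.311, 0.95], [0.006, 0.95, -0.311], [-1.0, 0.006, 0.001]]
ft_force: [0.3, 0.5, -0.7]
grip_width: 0.0441
```

```bash
for k in 1; do
python3 -m crank '{"hand":[255,255,255,255,255],"translation":[[0,-0.04,0.03],[0,-0.08,0.06],[0,-0.12,0.09],[0,-0.16,0.12],[0,-0.2,0.15]],"dr":[[0,0,0],[0,0,0],[0,0,0],[0,0,0],[0,0,0]]}'
python3 -m crank '{"hand":[255,255,255,255,255],"translation":[[0,-0.04,0.03],[0,-0.08,0.06],[0,-0.12,0.09],[0,-0.16,0.12],[0,-0.2,0.15]],"dr":[[0,0,0],[0,0,0],[0,0,0],[0,0,0],[0,0,0]]}'
python3 -m crank '{"hand":[255,255,255,255,255],"translation":[[0,-0.04,0.03],[0,-0.08,0.06],[0,-0.12,0.09],[0,-0.16,0.12],[0,-0.2,0.15]],"dr":[[0,0,0],[0,0,0],[0,0,0],[0,0,0],[0,0,0]]}'
done
python3 -m crank '{"hand":[255,255,255,255,255],"translation":[[0,-0.04,0.03],[0,-0.08,0.055],[0,-0.09,0.06],[0,-0.09,0.06],[0,-0.09,0.06]],"dr":[[0,0,0],[0.05,0,0],[0.113,0,0],[0.113,0,0],[0.113,0,0]]}'
python3 -c "
from h import *
s=sensors.observe();print(s['q'].round(1),s['position'].round(4),s['tool_rot'].round(3).tolist(),s['ft_force'].round(1),s['grip_width'])"
```

```text
time_s: 0.9
position: [0.2514, 0.284, 0.3511]
tool_rot: [[-0.0, 0.311, 0.95], [-0.0, 0.95, -0.311], [-1.0, -0.0, -0.0]]
ft_force: [1.2, 0.4, 0.1]
grip_width: 0.0
time_s: 1.4
position: [0.3316, 0.0471, 0.3514]
tool_rot: [[0.0, 0.312, 0.95], [0.0, 0.95, -0.312], [-1.0, 0.0, 0.0]]
ft_force: [1.4, 0.3, -0.4]
grip_width: 0.0002
time_s: 1.9
position: [0.4121, -0.1899, 0.3511]
tool_rot: [[-0.0, 0.312, 0.95], [0.0, 0.95, -0.312], [-1.0, 0.0, -0.0]]
ft_force: [0.4, 1.4, -0.0]
grip_width: -0.0002
time_s: 2.4
position: [0.4409, -0.2913, 0.3512]
tool_rot: [[-0.0, 0.415, 0.91], [0.001, 0.91, -0.415], [-1.0, 0.0, -0.001]]
ft_force: [0.6, -0.1, 0.7]
grip_width: -0.0003
[ -46.3   16.4   63.     0.   100.6 -111.8] [ 0.4409 -0.2913  0.3512] [[-0.0, 0.415, 0.91], [0.001, 0.91, -0.415], [-1.0, 0.0, -0.001]] [ 0.6 -0.1  0.7] -0.00032203583521191615
```

```bash

python3 -m crank '{"hand":[255,255,255,255,255],"translation":[[0.05,0,0],[0.1,0,0],[0.15,0,0],[0.2,0,0],[0.24,0,0]],"dr":[[0,0,0],[0,0,0],[0,0,0],[0,0,0],[0,0,0]]}'
python3 -m crank '{"hand":[255,255,255,255,255],"translation":[[0.02,0,0],[0.03,0,0],[0.04,0,0],[0.046,0,0],[0.046,0,0]],"dr":[[0,0,0],[0,0,0],[0,0,0],[0,0,0],[0,0,0]]}'
python3 -m crank '{"hand":[255,255,255,255,255],"translation":[[0.004,0,0],[0.008,0,0],[0.012,0,0],[0.016,0,0],[0.016,0,0]],"dr":[[0,0,0],[0,0,0],[0,0,0],[0,0,0],[0,0,0]]}'
python3 - <<'E'
from h import *
for n in("top","side"):
    im,d=cams.get_image(n); np.savez(f"{n}2.npz",im=im,d=d)
    if n=="side": cv2.imwrite("pics/side2.png",cv2.resize(im[180:340,260:470],(788,600),interpolation=2))
E
```

```text
time_s: 2.9
position: [0.4405, -0.2899, 0.1098]
tool_rot: [[-0.0, 0.414, 0.91], [0.001, 0.91, -0.414], [-1.0, 0.0, -0.001]]
ft_force: [0.7, -0.5, 0.1]
grip_width: -0.0002
time_s: 3.4
position: [0.4411, -0.2918, 0.0655]
tool_rot: [[0.0, 0.416, 0.909], [-0.0, 0.909, -0.416], [-1.0, -0.0, 0.0]]
ft_force: [0.4, -0.0, 0.0]
grip_width: 0.0003
time_s: 3.9
position: [0.4409, -0.2919, 0.0489]
tool_rot: [[-0.0, 0.417, 0.909], [0.0, 0.909, -0.417], [-1.0, 0.0, -0.001]]
ft_force: [-1.5, -0.3, 1.7]
grip_width: 0.0002
```

View pics/side2.png

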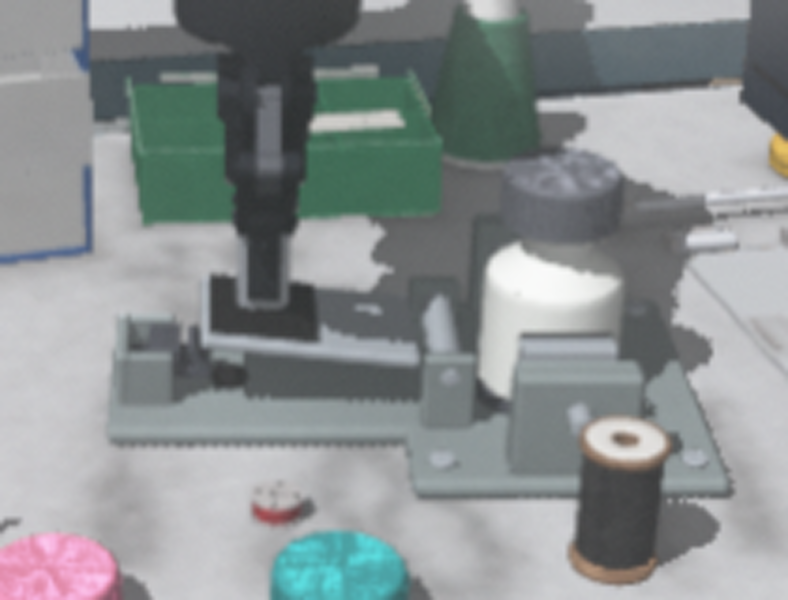

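The fingers sit on the middle of the tread (about (262,310) in the crop), the pedal is starting to move, and the neighbours are clear. I continue down.

```bash

python3 -m crank '{"hand":[255,255,255,255,255],"translation":[[0.004,0,0],[0.008,0,0],[0.012,0,0],[0.015,0,0],[0.015,0,0]],"dr":[[0,0,0],[0,0,0],[0,0,0],[0,0,0],[0,0,0]]}'
python3 -m crank '{"hand":[255,255,255,255],"translation":[[0.002,0,0],[0.003,0,0],[0.004,0,0],[0.004,0,0]],"dr":[[0,0,0],[0,0,0],[0,0,0],[0,0,0]]}'
python3 -m crank '{"hand":[255,255,255],"translation":[[0.001,0,0],[0.002,0,0],[0.002,0,0]],"dr":[[0,0,0],[0,0,0],[0,0,0]]}'
```

```text
time_s: 4.5
position: [0.4407, -0.2918, 0.0339]
tool_rot: [[-0.001, 0.417, 0.909], [0.0, 0.909, -0.417], [-1.0, 0.0, -0.001]]
ft_force: [-2.6, -0.1, 2.5]
grip_width: -0.0002
time_s: 4.9
position: [0.4409, -0.2919, 0.0303]
tool_rot: [[-0.0, 0.417, 0.909], [0.0, 0.909, -0.417], [-1.0, -0.0, -0.0]]
ft_force: [-3.0, 1.2, 5.4]
grip_width: -0.0001
time_s: 5.2
position: [0.441, -0.2919, 0.0285]
tool_rot: [[0.0, 0.417, 0.909], [-0.0, 0.909, -0.417], [-1.0, -0.0, 0.0]]
ft_force: [-3.7, 0.9, 7.4]
grip_width: 0.0001
```

```bash

python3 -m crank '{"hand":[255,255,255],"translation":[[0.001,0,0],[0.0015,0,0],[0.0015,0,0]],"dr":[[0,0,0],[0,0,0],[0,0,0]]}'
python3 -m crank '{"hand":[255,255,255],"translation":[[0.0005,0,0],[0.001,0,0],[0.001,0,0]],"dr":[[0,0,0],[0,0,0],[0,0,0]]}'
```

```text
time_s: 5.5
position: [0.441, -0.292, 0.0272]
tool_rot: [[0.0, 0.417, 0.909], [-0.0, 0.909, -0.417], [-1.0, -0.0, 0.0]]
ft_force: [-2.9, 1.7, 9.3]
grip_width: -0.0001
time_s: 5.8
position: [0.4411, -0.292, 0.0268]
tool_rot: [[0.001, 0.417, 0.909], [-0.001, 0.909, -0.417], [-1.0, -0.0, 0.001]]
ft_force: [-4.8, 3.2, 14.7]
grip_width: -0.0001
```

```bash

python3 -m crank '{"hand":[255,255,255],"translation":[[0.0005,0,0],[0.001,0,0],[0.001,0,0]],"dr":[[0,0,0],[0,0,0],[0,0,0]]}'
python3 - <<'E'
from h import *
im,d=cams.get_image("side"); cv2.imwrite("pics/side3.png",cv2.resize(im[230:340,260:410],(750,550),interpolation=2))
E
```

```text
time_s: 6.1
position: [0.4411, -0.2921, 0.0264]
tool_rot: [[0.001, 0.417, 0.909], [-0.001, 0.909, -0.417], [-1.0, -0.001, 0.001]]
ft_force: [-5.9, 4.0, 22.0]
grip_width: -0.0003
```

View pics/side3.png

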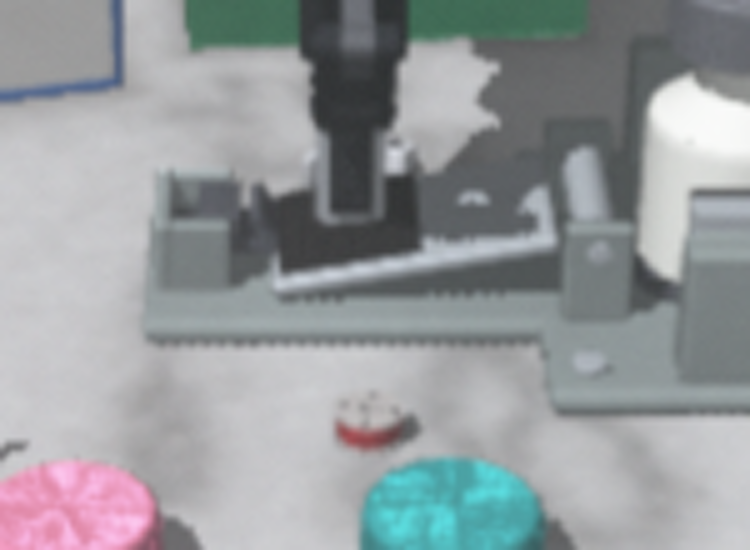

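The pedal is at the bottom and the catch, at about (258,220), looks to be over its free end. I lift off and check that it stays down.

```bash

python3 -m crank '{"hand":[255,255,255,255,255],"translation":[[-0.005,0,0],[-0.02,0,0],[-0.07,0,0],[-0.12,0,0],[-0.16,0,0]],"dr":[[0,0,0],[0,0,0],[0,0,0],[0,0,0],[0,0,0]]}'
python3 -m crank '{"hand":[0,0,0,0,0],"translation":[[-0.02,0,0],[-0.02,0,0],[-0.02,0,0],[-0.02,0,0],[-0.02,0,0]],"dr":[[0.14,0,0],[0.28,0,0],[0.42,0,0],[0.56,0,0],[0.7,0,0]]}'
python3 - <<'E'
from h import *
a=np.load("side1.npz");Q=cloud("side",a["d"])
im,d=cams.get_image("side");np.savez("side4.npz",im=im,d=d);R=cloud("side",d)
im2,d2=cams.get_image("top");np.savez("top4.npz",im=im2,d=d2);T=cloud("top",d2)
for N,X,I in(("side",R,im),("top",T,im2)):
    m=(I.max(2)<60)&(X[...,2]>.01)&(X[...,2]<.08)&(np.hypot(X[...,0]-.441,X[...,1]+.292)<.028);t=X[m]
    if len(t): 
        s=(t[:,:2]-[.441,-.292])@[.909,-.416]; print(N,len(t),t.mean(0).round(4),"slope deg",np.degrees(np.arctan(np.polyfit(s,t[:,2],1)[0])).round(1))
    m=(X[...,2]>.104)&(X[...,2]<.125)&(np.hypot(X[...,0]-.5525,X[...,1]+.343)<.04);p=X[m]
    print("cap",len(p),((p.max(0)+p.min(0))/2).round(4),cv2.minEnclosingCircle(p[:,:2].astype(np.float32)))
cv2.imwrite("pics/both4.png",np.hstack([cv2.resize(im[170:340,270:470],(400,340),interpolation=2),cv2.resize(im2[110:280,250:420],(340,340),interpolation=2)]))
E
```

```text
time_s: 6.65
position: [0.4413, -0.2921, 0.1873]
tool_rot: [[0.002, 0.417, 0.909], [-0.001, 0.909, -0.417], [-1.0, -0.001, 0.002]]
ft_force: [0.6, 0.5, 0.3]
grip_width: -0.0
time_s: 7.15
position: [0.4412, -0.2919, 0.2045]
tool_rot: [[0.0, 0.907, 0.422], [0.0, 0.422, -0.907], [-1.0, 0.0, 0.0]]
ft_force: [-0.4, -1.0, -0.1]
grip_width: 0.0725
cap 431 [ 0.5507 -0.3442  0.1085] ((0.5513398051261902, -0.34423238039016724), 0.02526557631790638)
cap 342 [ 0.5554 -0.3462  0.1114] ((0.5536744594573975, -0.3424782454967499), 0.02502400428056717)
```

View pics/both4.png

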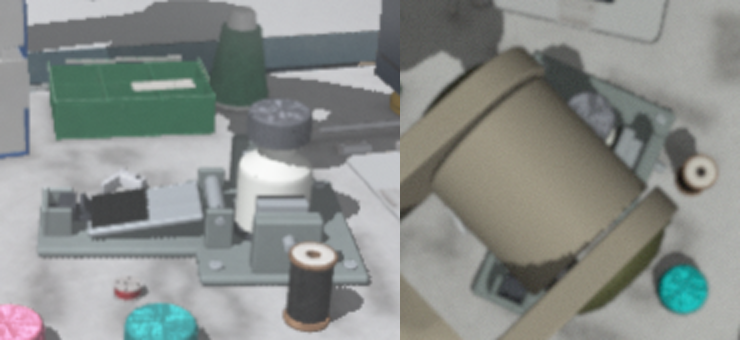

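The pedal stays down by itself with the tread sloping towards the free end, and the bottle and cap are unchanged. The arm hides most of the top view. I move above the cap and then descend.

```bash

python3 -m crank '{"hand":[0,0,0,0,0],"translation":[[0,0.025,0.03],[0,0.05,0.06],[0,0.0793,0.0935],[0,0.0793,0.0935],[0,0.0793,0.0935]],"dr":[[0.14,0,0],[0.28,0,0],[0.42,0,0],[0.56,0,0],[0.7,0,0]]}'
python3 -m crank '{"hand":[0,0,0,0,0],"translation":[[0,0,0],[0.01,0,0],[0.04,0,0],[0.06,0,0],[0.06,0,0]],"dr":[[0.14,0,0],[0.166,0,0],[0.166,0,0],[0.166,0,0],[0.166,0,0]]}'
python3 - <<'E'
from h import *
s=sensors.observe();print(s['q'].round(1),s['position'].round(4),s['tool_rot'].round(3).tolist(),s['ft_force'].round(1),s['grip_width'])
im,d=cams.get_image("side");np.savez("side5.npz",im=im,d=d)
cv2.imwrite("pics/side5.png",cv2.resize(im[150:310,310:510],(750,600),interpolation=2))
E
```

```text
time_s: 7.75
position: [0.5536, -0.3428, 0.2033]
tool_rot: [[-0.001, 0.966, -0.257], [0.001, -0.257, -0.966], [-1.0, -0.001, -0.001]]
ft_force: [-0.6, -0.9, -0.0]
grip_width: 0.0858
time_s: 8.25
position: [0.5515, -0.3416, 0.1411]
tool_rot: [[-0.005, 0.913, -0.408], [0.005, -0.408, -0.913], [-1.0, -0.006, -0.002]]
ft_force: [-0.6, 0.0, 0.4]
grip_width: 0.0853
[-42.2  35.8  65.    0.   79.6 -18.1] [ 0.5515 -0.3416  0.1411] [[-0.005, 0.913, -0.408], [0.005, -0.408, -0.913], [-1.0, -0.006, -0.002]] [-0.6  0.   0.4] 0.08533502838066724
```

View pics/side5.png

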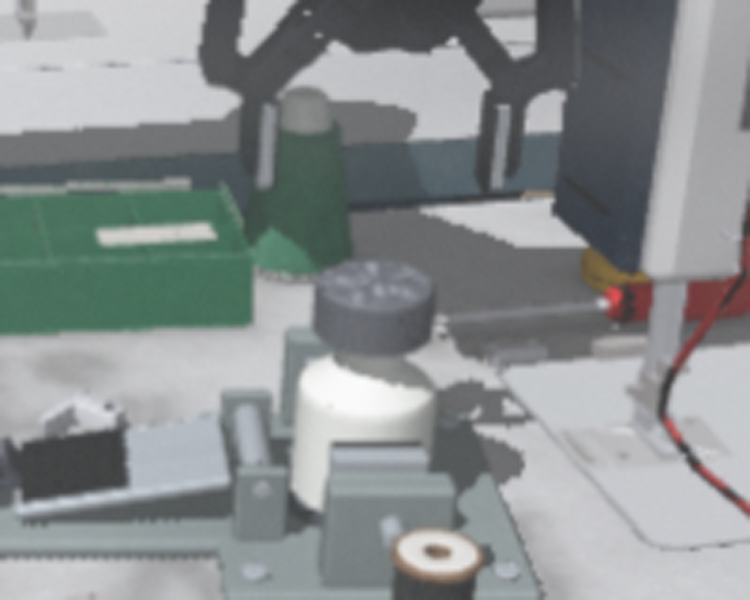

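The open fingers straddle the cap (cap at about (375,300), fingers at about (262,150) and (500,150)), and the sewing head is clear. I descend and close.

```bash

python3 -m crank '{"hand":[0,0,0,0,0],"translation":[[0.02,0,0],[0.04,0,0],[0.055,0,0],[0.0635,0,0],[0.0635,0,0]],"dr":[[0,0,0],[0,0,0],[0,0,0],[0,0,0],[0,0,0]]}'
python3 -m crank '{"hand":[80,80,80,255,255],"translation":[[0,0,0],[0,0,0],[0,0,0],[0,0,0],[0,0,0]],"dr":[[0,0,0],[0,0,0],[0,0,0],[0,0,0],[0,0,0]]}' 30
```

```text
time_s: 8.8
position: [0.5526, -0.3426, 0.0812]
tool_rot: [[-0.0, 0.912, -0.411], [0.0, -0.411, -0.912], [-1.0, -0.0, -0.0]]
ft_force: [0.9, 0.5, -0.2]
grip_width: 0.0854
time_s: 9.3
position: [0.5532, -0.343, 0.0822]
tool_rot: [[0.002, 0.911, -0.412], [-0.001, -0.412, -0.911], [-1.0, 0.002, 0.001]]
ft_force: [1.5, -0.7, 4.5]
grip_width: 0.0497
```

```bash

python3 -m crank '{"hand":[255,255,255],"translation":[[0,0,0],[0,0,0],[0,0,0]],"dr":[[0,0,0],[0,0,0],[0,0,0]]}' 30
```

```text
time_s: 9.6
position: [0.5532, -0.343, 0.082]
tool_rot: [[0.002, 0.911, -0.412], [-0.001, -0.412, -0.911], [-1.0, 0.002, 0.0]]
ft_force: [4.0, -1.4, 5.0]
grip_width: 0.0498
```

```bash

python3 -m crank '{"hand":[255,255,255],"translation":[[0,0,0],[0,0,0],[0.001,0,0]],"dr":[[0,0,0],[0,0,0],[0,0,0]]}' 70
python3 -m crank '{"hand":[255,255,255,255,255],"translation":[[0.0015,0,0],[0.003,0,0],[0.0045,0,0],[0.006,0,0],[0.006,0,0]],"dr":[[0,0,0],[0,0,0],[0,0,0],[0,0,0],[0,0,0]]}'
```

```text
time_s: 9.9
position: [0.5531, -0.343, 0.0809]
tool_rot: [[0.002, 0.911, -0.412], [-0.001, -0.412, -0.911], [-1.0, 0.002, 0.0]]
ft_force: [4.2, -0.3, 6.2]
grip_width: 0.0484
time_s: 10.4
position: [0.5532, -0.3431, 0.0758]
tool_rot: [[0.002, 0.911, -0.412], [-0.002, -0.412, -0.911], [-1.0, 0.003, 0.001]]
ft_force: [1.6, -1.1, 10.9]
grip_width: 0.0486
```

```bash

python3 -m crank '{"hand":[255,255,255],"translation":[[0.001,0,0],[0.001,0,0],[0.001,0,0]],"dr":[[0,0,0],[0,0,0],[0,0,0]]}'
python3 -m crank '{"hand":[255,255,255],"translation":[[0.0005,0,0],[0.0005,0,0],[0.0005,0,0]],"dr":[[0,0,0],[0,0,0],[0,0,0]]}'
```

```text
time_s: 10.7
position: [0.5533, -0.3431, 0.0757]
tool_rot: [[0.003, 0.911, -0.412], [-0.002, -0.412, -0.911], [-1.0, 0.003, 0.001]]
ft_force: [0.1, 2.4, 17.0]
grip_width: 0.0484
time_s: 11.0
position: [0.5533, -0.3431, 0.0757]
tool_rot: [[0.003, 0.911, -0.412], [-0.003, -0.412, -0.911], [-1.0, 0.004, 0.001]]
ft_force: [-1.0, 2.3, 19.8]
grip_width: 0.0485
```

The cap has bottomed: force rises with no motion. I ease off 0.5 mm and turn counter-clockwise, which is negative about tool x.

```bash

python3 -m crank '{"hand":[255,255,255,255,255],"translation":[[-0.0005,0,0],[-0.0005,0,0],[-0.0005,0,0],[-0.0005,0,0],[-0.0005,0,0]],"dr":[[-0.03,0,0],[-0.08,0,0],[-0.14,0,0],[-0.2,0,0],[-0.25,0,0]]}' 80
python3 - <<'E'
from h import *
s=sensors.observe();print(s['q'].round(1),s['ft_force'].round(1),s['wrist_torque'].round(2))
im,d=cams.get_image("side")
cv2.imwrite("pics/side6.png",cv2.resize(im[190:310,290:450],(800,600),interpolation=2))
E
```

```text
time_s: 11.5
position: [0.5532, -0.3436, 0.0758]
tool_rot: [[0.003, 0.985, -0.172], [-0.003, -0.172, -0.985], [-1.0, 0.003, 0.003]]
ft_force: [-0.5, -0.5, 16.8]
grip_width: 0.0482
[-42.2  39.5  69.5  -0.   70.8 -32.3] [-0.5 -0.5 16.8] [-0.07 -0.07 -0.05]
```

View pics/side6.png

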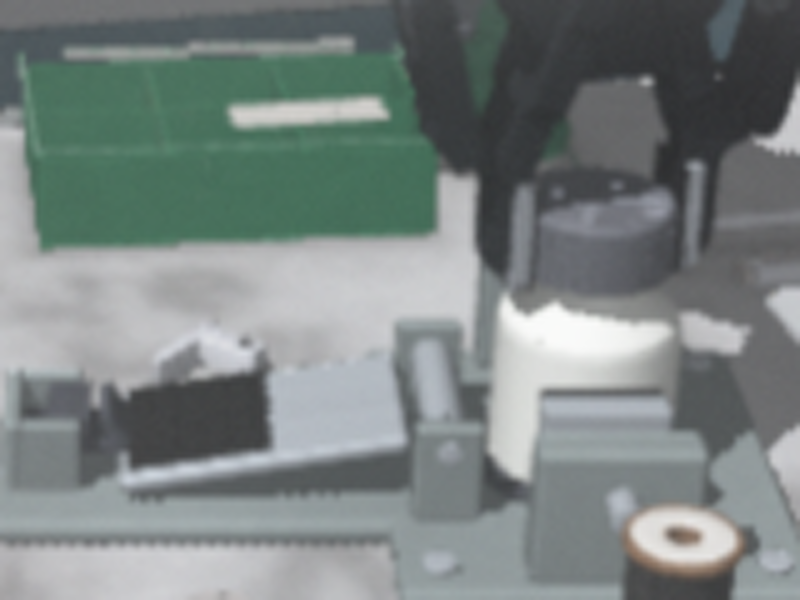

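The cap is seated between the pads at about (607,240) and pressed down, and the clamp is still locked. Forces are small, so I continue turning to about 87°.

```bash

python3 -m crank '{"hand":[255,255,255,255,255],"translation":[[0,0,0],[0,0,0],[0,0,0],[0,0,0],[0,0,0]],"dr":[[-0.08,0,0],[-0.17,0,0],[-0.26,0,0],[-0.35,0,0],[-0.43,0,0]]}'
python3 -m crank '{"hand":[255,255,255,255,255],"translation":[[0,0,0],[0,0,0],[0,0,0],[0,0,0],[0,0,0]],"dr":[[-0.08,0,0],[-0.17,0,0],[-0.26,0,0],[-0.35,0,0],[-0.43,0,0]]}'
python3 -m crank '{"hand":[255,255,255,255,255],"translation":[[0,0,0],[0,0,0],[0,0,0],[0,0,0],[0,0,0]],"dr":[[-0.08,0,0],[-0.17,0,0],[-0.26,0,0],[-0.34,0,0],[-0.41,0,0]]}'
python3 - <<'E'
from h import *
s=sensors.observe();print(s['q'].round(1),s['ft_force'].round(1),s['wrist_torque'].round(2))
im,d=cams.get_image("side")
cv2.imwrite("pics/side7.png",cv2.resize(im[190:310,290:450],(800,600),interpolation=2))
E
```

```text
time_s: 12.05
position: [0.5532, -0.3437, 0.0758]
tool_rot: [[0.003, 0.967, 0.255], [-0.003, 0.255, -0.967], [-1.0, 0.002, 0.004]]
ft_force: [-1.0, -0.8, 16.8]
grip_width: 0.0479
time_s: 12.55
position: [0.5534, -0.3436, 0.0757]
tool_rot: [[0.003, 0.772, 0.635], [-0.003, 0.635, -0.772], [-1.0, 0.0, 0.005]]
ft_force: [-0.0, -1.2, 17.0]
grip_width: 0.0483
time_s: 13.05
position: [0.5534, -0.3436, 0.0758]
tool_rot: [[0.003, 0.455, 0.89], [-0.003, 0.89, -0.455], [-1.0, -0.001, 0.004]]
ft_force: [0.4, 0.1, 16.4]
grip_width: 0.0487
[ -42.2   39.5   69.5   -0.    70.8 -105.1] [ 0.4  0.1 16.4] [ 0.04 -0.2  -0.  ]
```

View pics/side7.png

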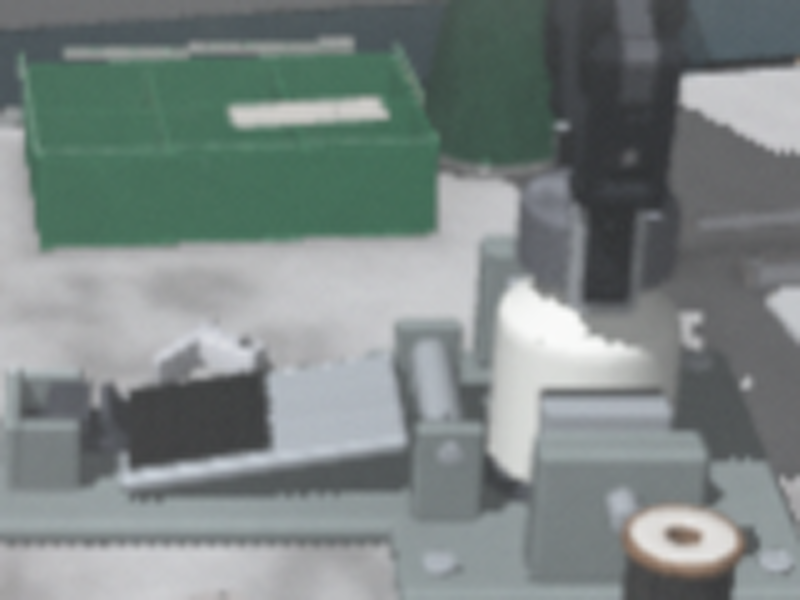

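The gripper has turned about 87°, and the near-zero wrist torque rules out slipping pads or a blocked cap. The clamp is still down. I lift gently and watch for resistance.

```bash

python3 -m crank '{"hand":[255,255,255,255,255],"translation":[[-0.002,0,0],[-0.004,0,0],[-0.006,0,0],[-0.008,0,0],[-0.01,0,0]],"dr":[[0,0,0],[0,0,0],[0,0,0],[0,0,0],[0,0,0]]}'
python3 -m crank '{"hand":[255,255,255,255,255],"translation":[[-0.002,0,0],[-0.004,0,0],[-0.006,0,0],[-0.006,0,0],[-0.006,0,0]],"dr":[[0,0,0],[0,0,0],[0,0,0],[0,0,0],[0,0,0]]}'
```

```text
time_s: 13.6
position: [0.5524, -0.3427, 0.0833]
tool_rot: [[-0.0, 0.458, 0.889], [-0.0, 0.889, -0.458], [-1.0, -0.0, -0.0]]
ft_force: [0.9, -1.5, 2.2]
grip_width: 0.0482
time_s: 14.1
position: [0.5524, -0.3425, 0.0891]
tool_rot: [[-0.001, 0.458, 0.889], [0.0, 0.889, -0.458], [-1.0, 0.0, -0.001]]
ft_force: [1.0, -1.2, 0.5]
grip_width: 0.0486
```

```bash

python3 -m crank '{"hand":[255,255,255,255,255],"translation":[[-0.01,0,0],[-0.025,0,0],[-0.04,0,0],[-0.06,0,0],[-0.075,0,0]],"dr":[[0,0,0],[0,0,0],[0,0,0],[0,0,0],[0,0,0]]}'
python3 -m crank '{"hand":[255,255,255,255,255],"translation":[[-0.005,0,0],[-0.005,0,0],[-0.005,0,0],[-0.005,0,0],[-0.005,0,0]],"dr":[[0,0,0],[0,0,0],[0,0,0],[0,0,0],[0,0,0]]}'
python3 - <<'E'
from h import *
s=sensors.observe();print(s['q'].round(1),s['qvel'].round(2),s['position'],s['ft_force'].round(1),s['grip_width'])
im,d=cams.get_image("side");im2,d2=cams.get_image("top");R=cloud("side",d)
I=im.astype(int)
for n,(u,v) in dict(tread=(331,275),ped=(325,272)).items(): print(n,R[v,u].round(4))
A=np.load("top1.npz");
cv2.imwrite("pics/end8.png",np.hstack([cv2.resize(im[150:350,250:470],(440,400),interpolation=2),cv2.resize(im2[90:290,250:430],(360,400),interpolation=2)]))
E
```

```text
time_s: 14.6
position: [0.5525, -0.3423, 0.1661]
tool_rot: [[0.0, 0.458, 0.889], [0.0, 0.889, -0.458], [-1.0, 0.0, 0.0]]
ft_force: [-0.0, 0.3, -0.2]
grip_width: 0.0482
time_s: 15.1
position: [0.5524, -0.3425, 0.1686]
tool_rot: [[-0.001, 0.458, 0.889], [0.001, 0.889, -0.458], [-1.0, 0.0, -0.001]]
ft_force: [0.0, 0.3, 0.1]
grip_width: 0.0482
[ -42.2   34.5   62.7   -0.    82.8 -104.9] [ 0.   -0.15 -0.3   0.04  0.06 -0.01] [ 0.55241392 -0.3424861   0.16859757] [0.  0.3 0.1] 0.04824163446540301
tread [ 0.4391 -0.2994  0.0265]
ped [ 0.4357 -0.284   0.0249]
```

View pics/end8.png

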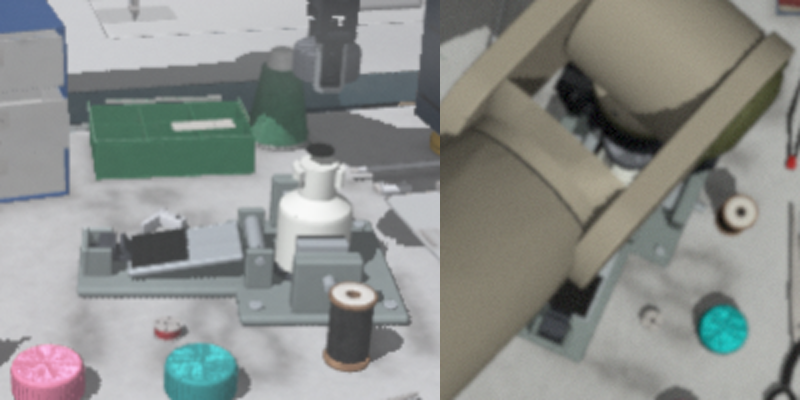

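The cap is held level between the fingers at about (327,63), above the open neck at about (320,155). The tread measures 26.5 mm high, so the clamp is still locked, and the spool and bobbin are in place. I let it settle and hand in.

```bash

python3 -m crank '{"hand":[255,255,255],"translation":[[0,0,0],[0,0,0],[0,0,0]],"dr":[[0,0,0],[0,0,0],[0,0,0]]}' && python3 -c "
from rig import env; print(env.close_job())"
```

```text
time_s: 15.5
position: [0.5526, -0.3426, 0.1693]
tool_rot: [[-0.0, 0.458, 0.889], [0.0, 0.889, -0.458], [-1.0, 0.0, -0.0]]
ft_force: [0.0, 0.0, -0.2]
grip_width: 0.048
the job is handed in; nothing more can be done
None
```

The safety cap is off and held still and level about 7 cm above the bottle's mouth, with the clamp still locked; I handed the job in at 15.5 s. I pressed the pedal to its stop with about 22 N and the catch held it. I then gripped the cap at 80 N, pushed it down until it bottomed, turned it about 87° counter-clockwise and lifted it off without resistance.

**Last checks:**
- **Clamp:** the tread measures 26.5 mm above the table, against 27 mm at the stop.
- **Cap:** the grip width is steady at 48 mm and the tool is vertical. The open neck is visible in the side picture.
- **Bystanders:** the spool and bobbin look unmoved. I did not re-check the oiler or the presser foot at the end: the last crops left out the oiler, and the arm hid the foot in the top view. I planned the moves to stay well clear of both.

No check failed. The two cameras disagreed by 2–3 mm on the cap's position, within their calibration error. My dark-tread measurement after lifting off the pedal found no pixels, so I confirmed the lock from the pictures and the final depth reading.

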